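Slide a battery pack down the sensing lane of a test dock

TASK

Push the long black battery pack lengthwise down the lane between the two low guide rails until its front end is right up against the rubber stop of the dock. The rails are touch-sensing, so neither the pack nor the hand may touch either of them; get the pack lined up so that it runs in straight. Only push it along the table with the fingers, without lifting or tipping it, do not ram it into the stop, and leave the disk drive, the fan and the small circuit board where they lie.

Things in the scene. Friction and masses are not known exactly. Their poses are not given: they have to be found in the camera images.
- dock: Battery test dock fixed to the table: grey block 130 mm wide, 52 deep, 40 high, with a black rubber stop (60 mm wide, 3 to 17 mm up) on its front. Origin on the table under the middle of the stop's face. x runs along the lane from mouth to stop, y to the left of that, z up. Lane: bare table, y = -35 to 35 mm, x = -170 (mouth) to 0 (stop). A pack against the stop has its centre at x = -65 mm.
- left_rail: Dark steel guide rail on the lane's +y side, 178 mm long, 8 thick, 18 high, fixed to the dock; small screw tabs on its outer side reach 17 mm out from its middle line. Origin on the table under its middle line, at dock x = -85, y = +39 mm; axes as the dock's. Must not be touched.
- right_rail: The same rail on the -y side of the lane, origin at dock x = -85 mm, y = -39 mm, its tabs on its outer (-y) side. Must not be touched.
- pack: Loose black battery pack, a bar 46 mm wide (x), 130 long (y), 19 high, about 0.2 kg. Origin at the centre of its underside. It starts flat in front of the mouth, its +y end leading and 40 to 90 mm short of the mouth, up to 20 mm to one side of the lane's line and 0.2 rad askew. It slides with ordinary friction and stops when no longer pushed.
- drive: Loose silver 2.5 inch disk drive, 70 x 100 x 11 mm, lying beside the left rail. Origin at the centre of its underside. Leave alone.
- fan: Loose black laptop cooling fan, 65 x 96 x 11 mm, lying beside the right rail. Origin at the centre of its underside. Leave alone.
- board: Loose small green circuit board, 40 x 63 x 14 mm, lying to the right of the pack (looking towards the stop). Origin at the centre of its underside. Leave alone.
Things that resemble listed ones, but are neither listed nor needed, are in the scene too. Leave any purple look-alike of the pack alone.

How it is judged (in metres and radians):
At the end, for the whole second after the job is handed in: The pack lies flat and at rest on the table in the lane, lengthwise (within 0.2 rad) and within 13 mm of the lane's middle line, its front end touching the rubber stop or less than 8 mm from it (x of pack in the frame of dock between -0.073 and -0.06 m and y of pack in the frame of dock between -0.013 and 0.013 m and angle between the y axis of pack and the x axis of dock, either way round below 0.2 rad and height (world z) of pack below 0.005 m and angle between pack's own z axis and vertical below 0.05 rad and linear speed of pack below 0.01 m/s).
It fails at once if a rail is touched by the pack, the hand or anything else (over 0.2 N) (contact force between any of left_rail, right_rail and anything else above 0.2 N).
It fails at once if the pack is lifted (over 8 mm) or tipped (over 0.12 rad) (height (world z) of pack above 0.008 m or angle between pack's own z axis and vertical above 0.12 rad).
It fails at once if the pack is rammed into the dock (over 40 N) (contact force between pack and dock above 40 N).
It fails at once if the disk drive, the fan or the circuit board is moved more than 15 mm (distance of any of drive, fan, board from where it was at the start of the episode above 0.015 m).
It also fails if it takes over 58 s, if anything falls off the work surface, if the arm or the gripper's body presses on something with over 40 N, if the wrist force passes 120 N, or if a joint passes its speed limit or range.

ROBOT

A 6-joint arm with a two-finger parallel gripper is mounted at the origin on a cart in front of the work surface, level with it; the furniture and walls round the work are solid. World frame = base frame: x ahead of the robot, y to its left, z up, the work surface at z = 0. Lengths are in mm, angles in rad, forces in N, time in s.
With the tool pointing down it reaches from about 275 to 975 mm from the base axis. Payload 8.4 kg.
Tool frame: the origin (TCP) lies midway between the tips of the shut fingers; the grasp point (between the pads) lies 19 mm behind it; z points along the fingers, x is the direction in which the jaws open and shut, and the axes are right-handed (so a half turn about z gives the same grasp; the last joint's range is limited). The gripper opens to 92 mm and grips with 3 to 60 N. Pads are 20 mm wide; open, the fingers measure 128 mm over their backs; the gripper's body (75 mm by 189 mm) begins 69 mm behind the grasp point.
Start: joints at [-0.002, 0.353, 1.633, -0, 1.155, -0.002], TCP at [625.002, -0, 214.583] pointing down, gripper open.
Joint ranges: [-2.63, 2.63], [-0.92, 2.1], [0.06, 2.66], [-1.3, 4.44], [0, 2.69], [-3.02, 3.02]. Speed limits (rad/s): [2.22, 2.22, 2.79, 3.14, 3.14, 3.14].

INTERFACE

Orientations are given as [roll, pitch, yaw] about the fixed x, y, z axes, in that order (R = Rz(yaw) Ry(pitch) Rx(roll)).
In Python, from plant import arm gives the robot as it stands.
- The arm moves only by the tool play_rows, never from a script. Its argument "series" is a list of rows, each an object with "delta_pos": the shift along the tool's x, y, z in units of 40 mm (1.0 is 40 mm), a list of three; "dr": the turn, a rotation vector about the tool's x, y, z in units of 5 degrees (1.0 is 5 degrees), a list of three; "jaw": the finger opening in mm, from 0 to 91.9. In form: [{"delta_pos": [tx, ty, tz], "dr": [wx, wy, wz], "jaw": jaw}, ...]. A call has 1 to 20 rows; each row shifts and turns the commanded pose from where the row before left it, along the tool's axes as they then stand; what a row does not reach is not made up. A row lasts 1/12 s, in which the tool goes at most 41.7 mm and 7.16 degrees, less where a joint would pass 70% of its speed; a pose out of reach is approached as far as the arm can. A call with a number of a shift or a turn outside -1 to 1 is refused whole. A call with a gripper value outside its range is refused whole. The fingers move at their own pace and stop on an object; "squeeze" is the grip in N (left out, the last holds). Time passes only in rows, so rows that do not move let the fingers close. It gives the time, the measured TCP pose, the force and the opening at its end, in the units of the state.
- arm.sense(): the state, without advancing time (a new reading comes with each control period).
- arm.read_camera(name): name is "scene" or "side" or "wrist"; returns a dict with "pixels" (420x560x3 uint8, red, green, blue), "fov_y" (degrees; the focal length in pixels is half the picture's height over the tangent of half this angle, whatever the lens; pixels are square), "cx", "cy" (the principal point, pixels), "position" and "attitude" of the camera in the world. Camera axes: x right, y down, z forward; pixel columns grow to the right and rows downward; lengths in mm; the calibration is good to about 2 mm. A picture is of the moment at which its call begins. There is no depth.
- arm.job_done(): hands the job in, once; it reports no verdict.
Trained networks look in a picture, given as the dict that the camera call returned (one of the last four; its "shot" number tells which), for a name from the list of things; names that differ only in an ending like _2 or _b are one class to them, and where a whole thing is asked for, a point or a joint stands for the part that bears it (a point fixed in the world has none). Each returns a list of dicts, best first, with "score" (0 to 1); they miss things now and then, are a little off and sometimes report something else, mostly with a low value. They report only what shows in the picture. A call takes as long as a camera call. They do not tell look-alikes from the thing itself.
- arm.recognise(picture, thing): "location" ([x, y, z] in mm, in world coordinates, good to about 4 mm: the middle of the surface that is visible of it).
- arm.regions_of(picture, thing): "mask" (420x560 bool, what is visible of it).
- arm.place_of(picture, thing): "location" ([x, y, z] in mm, in world coordinates, good to about 4 mm: a listed point, or the origin of a listed thing).
The state is a dict: "clock": time; "joint_positions": joint angles; "joint_vel": joint speeds; "tau": joint torques, N m; "eef_pos": TCP position; "eef_rot": TCP orientation; "contact_force": force on the tool from outside, world axes, zero at the start; "torque": the same for the moment, N m; "gripper_width": finger opening in mm.
Only numpy, scipy, OpenCV 4.12 (cv2) and the standard library are available. Lean on these libraries where they do the work, as an engineer would, in place of code of your own. Each camera call takes 0.05 s, during which the arm holds its last target.

## Working session

There is one attempt and no reset: what is moved stays moved. The work goes in short steps, Python scripts to look and compute and a tool call to move; the robot and the scene stay as the last step left them, time stands still between calls to the robot, and variables do not carry over. Pictures are saved under pics/ and viewed, and the job is handed in when it is done.

Besides the shell and the picture viewer there is one more tool, called as name(argument=value, ...) on one line, values as JSON. play_rows: Moves the arm, as the interface text tells. Its arguments: {"type":"object","properties":{"series":{"type":"array"},"squeeze":{"type":"number"}},"required":["series"]}

```bash
ls; mkdir -p pics; python3 - <<'E'
from plant import arm
import cv2
print(arm.sense())
for n in ["scene","side","wrist"]:
    p=arm.read_camera(n)
    cv2.imwrite(f"pics/{n}0.png",p["pixels"][:,:,::-1])
    print(n,p["fov_y"],p["cx"],p["cy"],p["position"],p["attitude"],p["shot"])
    for t in ["dock","left_rail","right_rail","pack","drive","fan","board"]:
        print(t,[(r["score"],r["location"]) for r in arm.place_of(p,t)][:3])
E
```

```text
pics
{'clock': 0.0, 'joint_positions': array([-2.39959927e-03,  3.53653714e-01,  1.63409836e+00, -1.32237674e-05,
        1.15521270e+00, -2.40690871e-03]), 'joint_vel': array([-2.41627457e-03, -7.85428812e-04, -3.56408287e-04, -3.62250812e-05,
        1.11011246e-03, -1.63625934e-04]), 'tau': array([-2.43486713e-03, -5.93846583e+01, -3.34216332e+01,  6.94100303e-02,
        2.34022352e-02, -1.15005114e-04]), 'eef_pos': array([ 6.24517519e+02, -2.93841387e-03,  2.13875530e+02]), 'eef_rot': array([3.14158387e+00, 1.37214491e-03, 1.26504571e-05]), 'contact_force': array([ 0.72176832,  0.51345484, -1.18718732]), 'torque': array([-0.04052946,  0.02770412, -0.00992888]), 'gripper_width': 91.73305486865316}
scene 46.17989499646454 282.32794177292317 210.21800300602197 [-109.24786002 -878.30066159  559.87250852] [-2.02875811 -0.00347462 -0.73100331] 1
dock [(0.72, [543.8, 101.0, 1.0])]
left_rail [(0.76, [488.5, 26.5, 0.7]), (0.51, [644.9, -204.5, 2.4])]
right_rail [(0.53, [564.0, 14.2, 1.6])]
pack [(0.72, [413.9, -410.2, -1.0]), (0.68, [781.0, -169.1, -1.3]), (0.62, [481.3, -185.8, -5.2])]

[... 435 characters left out ...]
567.9, 11.2, -2.2])]
pack [(0.93, [415.7, -407.9, 0.3]), (0.91, [780.9, -169.9, -6.0]), (0.81, [482.8, -184.5, 2.4])]
drive [(0.92, [420.3, 36.3, -0.8]), (0.44, [563.3, 10.9, -3.9])]
fan [(0.55, [647.6, -38.0, -2.3])]
board [(0.84, [641.1, -205.7, -0.7]), (0.19, [485.9, -185.3, -1.9])]
wrist 68.13560862256475 281.0646401554146 211.91122322250536 [624.16544514  78.41753936 382.83428978] [ 2.85798378e+00 -4.02051980e-04  1.10011284e-03] 3
dock [(0.8, [544.2, 102.5, 0.5])]
left_rail [(0.72, [489.7, 33.3, -1.7])]
right_rail [(0.86, [560.7, 12.4, -0.8])]
pack [(0.87, [490.4, -181.8, -1.6])]
drive [(0.84, [415.5, 36.6, -0.2])]
fan [(0.69, [652.1, -37.4, 2.8])]
board [(0.59, [640.8, -207.2, -0.3])]
```

View pics/scene0.png

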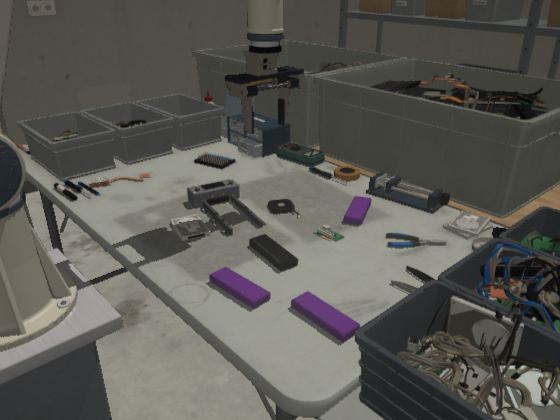

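View pics/side0.png

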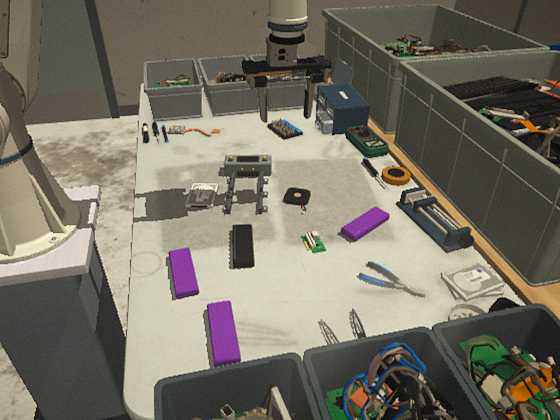

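View pics/wrist0.png

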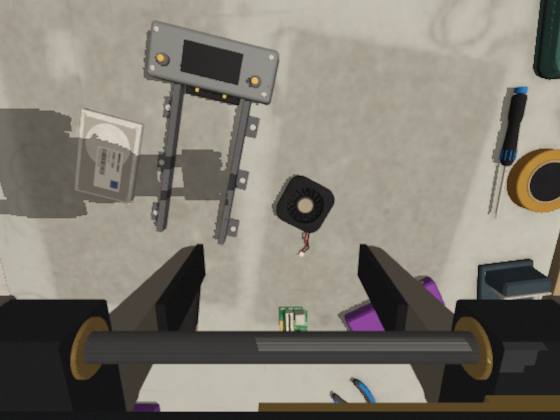

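The pack is the black bar at about (482,-185), side image pixel (242,246), and the others are purple look-alikes. The lane is about 0.23 rad clockwise of world y. I'll move to a view that shows both the pack and the mouth.

play_rows(series=[{"delta_pos":[-0.48,0.36,-0.43],"dr":[0,0,0],"jaw":5},{"delta_pos":[-0.48,0.36,-0.43],"dr":[0,0,0],"jaw":5},{"delta_pos":[-0.48,0.36,-0.43],"dr":[0,0,0],"jaw":5},{"delta_pos":[-0.48,0.36,-0.43],"dr":[0,0,0],"jaw":5},{"delta_pos":[-0.48,0.36,-0.43],"dr":[0,0,0],"jaw":5},{"delta_pos":[-0.48,0.36,-0.43],"dr":[0,0,0],"jaw":5},{"delta_pos":[-0.48,0.36,-0.43],"dr":[0,0,0],"jaw":5},{"delta_pos":[0,0,0],"dr":[0,0,0.88],"jaw":5},{"delta_pos":[0,0,0],"dr":[0,0,0.88],"jaw":5},{"delta_pos":[0,0,0],"dr":[0,0,0.88],"jaw":5},{"delta_pos":[0,0,0],"dr":[0,0,0],"jaw":5},{"delta_pos":[0,0,0],"dr":[0,0,0],"jaw":5}])

```text
clock: 2.2
eef_pos: [490.5, -100.8, 335.1]
eef_rot: [3.142, -0.0, -0.228]
contact_force: [-0.2, -0.1, -1.7]
gripper_width: 14.2
```

```bash
cat > h.py <<'E'
import numpy as np, cv2
from scipy.spatial.transform import Rotation as R
def cam(p):
    f=p["pixels"].shape[0]/2/np.tan(np.radians(p["fov_y"])/2)
    return f,R.from_euler("xyz",p["attitude"]).as_matrix(),np.array(p["position"])
def proj(p,X):
    f,A,c=cam(p); q=(np.atleast_2d(X)-c)@A
    return np.c_[p["cx"]+f*q[:,0]/q[:,2],p["cy"]+f*q[:,1]/q[:,2]]
def back(p,uv,z):
    f,A,c=cam(p); uv=np.atleast_2d(uv)
    d=np.c_[(uv[:,0]-p["cx"])/f,(uv[:,1]-p["cy"])/f,np.ones(len(uv))]@A.T
    return c+d*((z-c[2])/d[:,2])[:,None]
E
python3 - <<'E'
from plant import arm
from h import *
import pickle
s=arm.sense();print(s["clock"],s["eef_pos"],s["eef_rot"],s["gripper_width"])
D={}
for n in ["wrist","side","scene"]:
    p=arm.read_camera(n);D[n]=p
    cv2.imwrite(f"pics/{n}1.png",p["pixels"][:,:,::-1])
    for t in ["dock","left_rail","right_rail","pack"]:
        print(n,t,[(r["score"],r["location"]) for r in arm.place_of(p,t)][:4])
    m=[(r["score"],r["mask"]) for r in arm.regions_of(p,"pack")]
    D[n+"m"]=m
pickle.dump(D,open("d1.pkl","wb"))
E
```

```text
2.2 [ 490.53825099 -100.82728209  335.05159983] [ 3.14159174e+00 -1.01631598e-04 -2.28119591e-01] 14.242684171458926
wrist dock [(0.78, [546.0, 104.7, -1.1]), (0.55, [651.6, -37.1, 1.5]), (0.29, [417.8, 41.6, 3.5]), (0.26, [489.2, -183.5, -2.4])]
wrist left_rail [(0.92, [490.7, 30.8, 1.1])]
wrist right_rail [(0.8, [561.0, 9.9, 0.6])]
wrist pack [(0.77, [488.1, -183.3, 0.2]), (0.62, [413.6, -409.2, -0.4]), (0.62, [782.2, -173.8, 1.0]), (0.59, [349.8, -240.1, 1.5])]
side dock [(0.68, [545.3, 97.0, 1.9])]
side left_rail [(0.47, [490.8, 25.1, 8.0])]
side right_rail [(0.69, [567.8, 12.0, -1.1])]
side pack [(0.9, [782.4, -170.4, -1.7]), (0.72, [484.5, -186.7, -3.4]), (0.6, [416.4, -409.0, -2.4]), (0.56, [347.4, -237.9, 1.6])]
scene dock [(0.92, [544.8, 99.5, 2.8])]
scene left_rail [(0.57, [492.3, 27.7, 2.0])]
scene right_rail [(0.83, [563.8, 13.1, 2.3])]
scene pack [(0.97, [781.6, -167.8, -0.9]), (0.93, [413.4, -410.3, -3.1]), (0.82, [484.4, -186.5, -3.4]), (0.76, [351.4, -239.8, -0.2])]
```

View pics/wrist1.png

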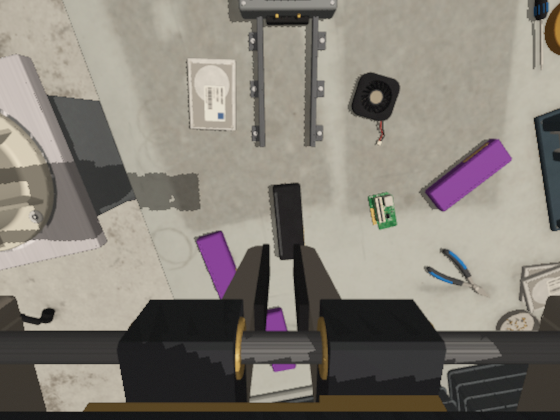

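The wrist view shows the lane at columns 257-315, rows 20-145, and the pack at columns 273-303, rows 183-258. I'll enlarge it and fit the edges.

```bash
python3 - <<'E'
from h import *
import pickle
D=pickle.load(open("d1.pkl","rb"));p=D["wrist"]
im=p["pixels"][:,:,::-1]
a=cv2.resize(im[0:155,220:350],None,fx=4,fy=4,interpolation=cv2.INTER_CUBIC)[:600]
b=cv2.resize(im[170:270,230:340],None,fx=5,fy=5,interpolation=cv2.INTER_CUBIC)
cv2.imwrite("pics/lane1.png",np.clip(a*1.5,0,255));cv2.imwrite("pics/pack1.png",np.clip(b*2.,0,255))
for n in ["wrist","side","scene"]:
    for sc,m in D[n+"m"]:
        ys,xs=np.nonzero(m);col=D[n]["pixels"][m].mean(0)
        print(n,sc,m.sum(),xs.mean(),ys.mean(),col.round())
        if col[2]<col[1]*1.3:
            h=cv2.convexHull(np.c_[xs,ys].astype(np.float32))[:,0]
            w=back(p if n=="wrist" else D[n],h,19)[:,:2].astype(np.float32)
            print(cv2.minAreaRect(w))
E
```

```text
wrist 0.81 1534 217.83963494132985 259.248370273794 [129.  68. 140.]
wrist 0.59 493 277.79107505070994 331.2352941176471 [126.  66. 138.]
wrist 0.58 1925 288.4909090909091 217.77454545454546 [45. 43. 42.]
((485.93438720703125, -181.90737915039062), (131.50782775878906, 45.92653274536133), 81.65804290771484)
wrist 0.58 2648 468.88859516616316 173.71941087613294 [128.  69. 137.]
side 0.92 902 242.75831485587582 245.80820399113082 [53. 51. 46.]
((483.4132995605469, -195.22901916503906), (146.1240234375, 46.35017395019531), 81.66031646728516)
side 0.88 1075 183.02976744186046 272.5041860465116 [131.  61. 149.]
side 0.83 1658 223.0820265379976 333.1911942098914 [132.  64. 149.]
side 0.66 756 365.2142857142857 223.04232804232805 [126.  57. 144.]
scene 0.98 844 273.85781990521326 252.46090047393366 [42. 42. 41.]
((477.7530517578125, -196.73602294921875), (142.56634521484375, 53.38050842285156), 81.83564758300781)
scene 0.9 1294 239.99227202472952 287.5579598145286 [ 86.  56. 100.]
scene 0.81 1541 325.39390006489293 316.03504218040234 [ 87.  55. 101.]
scene 0.8 490 357.00204081632654 210.7265306122449 [ 88.  54. 102.][ WARN:0@0.213] global loadsave.cpp:1063 imwrite_ Unsupported depth image for selected encoder is fallbacked to CV_8U.
```

View pics/lane1.png

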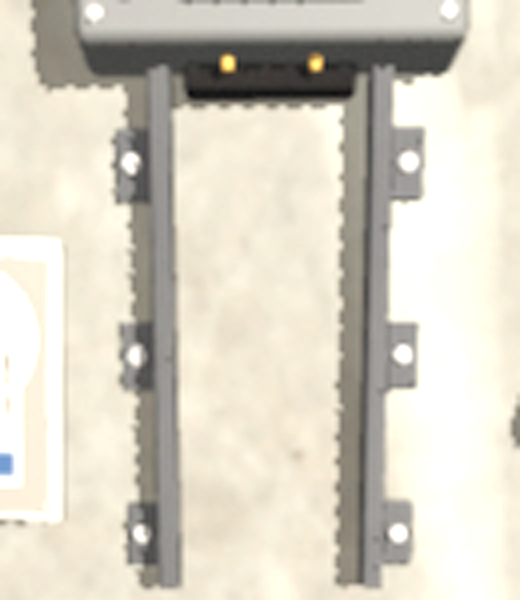

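View pics/pack1.png

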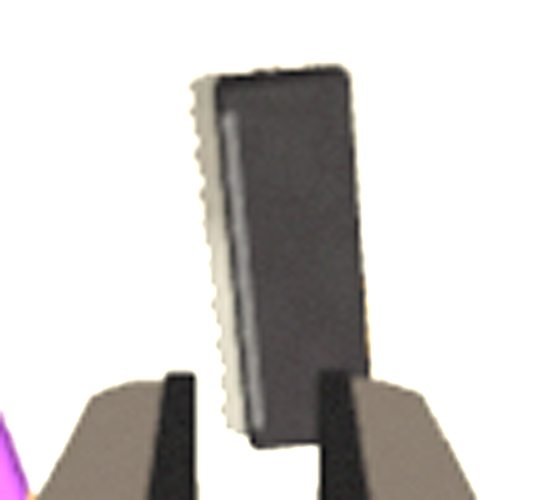

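```bash
cat > lane.py <<'E'
from h import *
import pickle
from scipy.optimize import least_squares
D=pickle.load(open("d1.pkl","rb"));p=D["wrist"]
def c(P,x0,y0,k): return (np.array(P,float)+0.5)/k-0.5+np.array([x0,y0])
L=back(p,c([(161,70),(169.5,585)],220,0,4),18)[:,:2];Rr=back(p,c([(382.5,70),(372,585)],220,0,4),18)[:,:2]
print("L",L,"R",Rr,np.linalg.norm(L[0]-L[1]),np.linalg.norm(L-Rr,axis=1))
for l in (L,Rr): d=l[0]-l[1];print("ang",np.arctan2(d[0],d[1]))
stop=back(p,c([(187,96),(354,96)],220,0,4),3);print("stop low edge",stop.mean(0),stop, "z17",back(p,c([(270,70)],220,0,4),17))
d=(L[0]-L[1]+Rr[0]-Rr[1]);th=np.arctan2(d[0],d[1]);u=np.array([np.sin(th),np.cos(th)]);n=np.array([-u[1],u[0]])
mouth=(L[1]+Rr[1])/2;mid=(L+Rr).mean(0)/2
print("th",th,"mid",mid,"stopmid lat",(stop.mean(0)[:2]-mid)@n,"mouth->stop",(stop.mean(0)[:2]-mouth)@u)
# pack top corners: TL(217,75) TR(350,68) ; left bottom (258,447), right side edge at (367,370)
P=back(p,c([(217,76),(350,69),(258,447),(368,370)],230,170,5),[19]*4)[:,:2]
print(P)
for a,b in ((2,0),(3,1)): e=P[b]-P[a];print("pack ang",np.arctan2(e[0],e[1]))
print("front mid",P[:2].mean(0),np.linalg.norm(P[0]-P[1]),np.linalg.norm(P[0]-P[2]))
E
python3 lane.py
```

```text
L [[510.38243323 116.3382899 ]
 [471.21846304 -52.96732834]] R [[584.63463217  99.19678189]
 [546.82174679 -70.43032933]] 173.77631866514454 [76.2051202  77.59389742]
ang 0.2273227971423785
ang 0.21933159699070054
stop low edge [546.51626516 103.9903435    3.        ] [[517.51030232 110.68668915   3.        ]
 [575.52222801  97.29399786   3.        ]] z17 [[547.0018814 108.1759183  17.       ]]
th 0.22332703293777317 mid [528.26431881  23.03435353] stopmid lat 0.1310709182539583 mouth->stop 169.87891771605538
[[ 473.64954286 -115.51955829]
 [ 515.17325843 -122.80365193]
 [ 457.49777153 -243.24342249]
 [ 499.7018479  -224.1616718 ]]
pack ang 0.12579082080690882
pack ang 0.15147202932385326
front mid [ 494.41140064 -119.16160511] 42.1577629269074 128.741078157688
```

play_rows(series=[{"delta_pos":[0.08,0.854,0.3],"dr":[0,0,0],"jaw":14},{"delta_pos":[0.08,0.854,0.3],"dr":[0,0,0],"jaw":14},{"delta_pos":[0.08,0.854,0.3],"dr":[0,0,0],"jaw":14},{"delta_pos":[0.08,0.854,0.3],"dr":[0,0,0],"jaw":14},{"delta_pos":[0.08,0.854,0.3],"dr":[0,0,0],"jaw":14},{"delta_pos":[0,0,0.8],"dr":[0,0,0],"jaw":14},{"delta_pos":[0,0,0.8],"dr":[0,0,0],"jaw":14},{"delta_pos":[0,0,0.8],"dr":[0,0,0],"jaw":14},{"delta_pos":[0,0,0.8],"dr":[0,0,0],"jaw":14},{"delta_pos":[0,0,0.8],"dr":[0,0,0],"jaw":14},{"delta_pos":[0,0,0.8],"dr":[0,0,0],"jaw":14},{"delta_pos":[0,0,0.4],"dr":[0,0,0],"jaw":14},{"delta_pos":[0,0,0],"dr":[0,0,0],"jaw":14},{"delta_pos":[0,0,0],"dr":[0,0,0],"jaw":14}])

```text
clock: 4.27
eef_pos: [466.8, -270.5, 66.6]
eef_rot: [-3.141, 0.002, -0.23]
contact_force: [0.4, -0.0, -0.0]
gripper_width: 13.9
```

```bash
python3 - <<'E'
from plant import arm
from h import *
p=arm.read_camera("wrist");q=arm.read_camera("side")
a=p["pixels"]; b=cv2.resize(q["pixels"][150:300,160:330],None,fx=4,fy=4,interpolation=cv2.INTER_CUBIC)
cv2.imwrite("pics/w2.png",a[:,:,::-1]);cv2.imwrite("pics/s2.png",b[:,:,::-1])
E
```

```text
(no output)
```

View pics/w2.png

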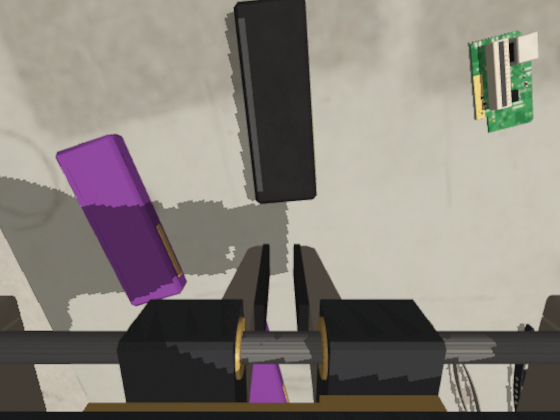

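View pics/s2.png

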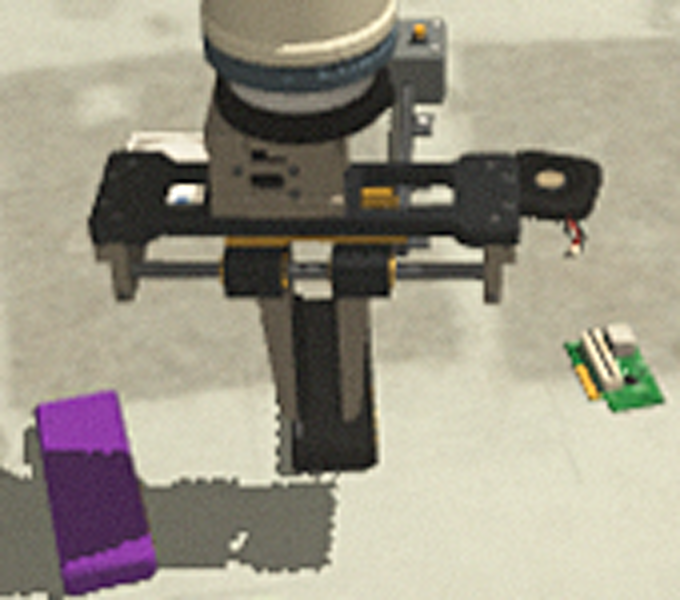

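play_rows(series=[{"delta_pos":[0,0,0.4],"dr":[0,0,0],"jaw":20},{"delta_pos":[0,0,0.4],"dr":[0,0,0],"jaw":20},{"delta_pos":[0,0,0.3],"dr":[0,0,0],"jaw":20},{"delta_pos":[0,0,0.2],"dr":[0,0,0],"jaw":20},{"delta_pos":[0,0,0],"dr":[0,0,0],"jaw":20},{"delta_pos":[0,0,0],"dr":[0,0,0],"jaw":20}])

```text
clock: 4.87
eef_pos: [467.4, -270.8, 15.3]
eef_rot: [3.142, -0.0, -0.23]
contact_force: [0.7, -0.8, 1.1]
gripper_width: 19.9
```

```bash
cat > lk.py <<'E'
from plant import arm
from h import *
import sys
O=np.array([546.5,104.0]);th=0.2233;u=np.array([np.sin(th),np.cos(th)]);n=np.array([-u[1],u[0]])
def lane(P): P=np.atleast_2d(P)[:,:2]-O; return np.c_[P@u,P@n].round(1)
def look(tag,cams=("wrist",)):
    s=arm.sense();print("tcp",s["clock"],s["eef_pos"].round(1),"lane",lane(s["eef_pos"]),"yaw",s["eef_rot"][2].round(4),"F",s["contact_force"].round(1))
    for cn in cams:
        p=arm.read_camera(cn);cv2.imwrite(f"pics/{cn}{tag}.png",p["pixels"][:,:,::-1])
        for r in arm.regions_of(p,"pack"):
            m=r["mask"];col=p["pixels"][m].mean(0)
            if col[2]>col[1]*1.25: continue
            cs,_=cv2.findContours(m.astype(np.uint8),cv2.RETR_EXTERNAL,cv2.CHAIN_APPROX_NONE)
            h=max(cs,key=len)[:,0]
            w=back(p,h,19)[:,:2].astype(np.float32)
            c,sz,_=cv2.minAreaRect(w);b=cv2.boxPoints((c,sz,_))
            e=max((b[1]-b[0],b[2]-b[1]),key=np.linalg.norm);e=e*np.sign(e[1])
            print(cn,r["score"],"pack lane",lane(c),"size",np.round(sz,1),"rel ang (CCW+)",(th-np.arctan2(e[0],e[1])).round(3),"corners",lane(b).tolist())
if __name__=="__main__": look(sys.argv[1],sys.argv[2:] or ("wrist",))
E
python3 lk.py 3 wrist side
```

```text
tcp 4.8667 [ 467.4 -270.8   15.3] lane [[-383.    -5.8]] yaw -0.2304 F [ 0.7 -0.8  1.1]
wrist 0.85 pack lane [[-304.2   -3.8]] size [110.4  44.3] rel ang (CCW+) 0.086 corners [[-361.1, 13.5], [-357.3, -30.6], [-247.3, -21.2], [-251.1, 23.0]]
side 0.71 pack lane [[-335.7   -2.1]] size [76.3 19.6] rel ang (CCW+) 0.07 corners [[-374.5, 5.0], [-373.1, -14.6], [-297.0, -9.2], [-298.3, 10.3]]
```

View pics/wrist3.png

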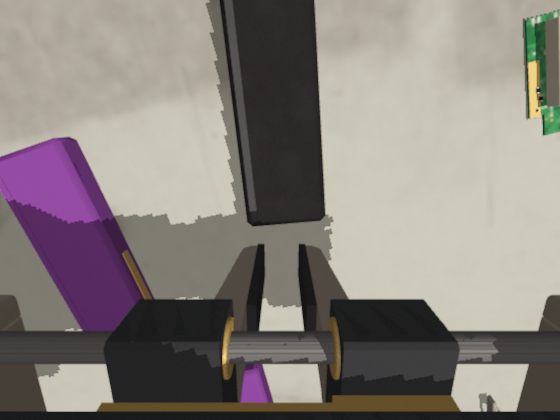

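play_rows(series=[{"delta_pos":[0,0,0.2],"dr":[0,0,-0.07],"jaw":20},{"delta_pos":[0,0,0.05],"dr":[0,0,0],"jaw":20},{"delta_pos":[0,-0.15,0],"dr":[0,0,0],"jaw":20},{"delta_pos":[0,-0.1,0],"dr":[0,0,0],"jaw":20},{"delta_pos":[0,-0.08,0],"dr":[0,0,0],"jaw":20},{"delta_pos":[0,-0.08,0],"dr":[0,0,0],"jaw":20},{"delta_pos":[0,-0.08,0],"dr":[0,0,0],"jaw":20},{"delta_pos":[0,-0.08,0],"dr":[0,0,0],"jaw":20},{"delta_pos":[0,-0.08,0],"dr":[0,0,0],"jaw":20},{"delta_pos":[0,-0.08,0],"dr":[0,0,0],"jaw":20},{"delta_pos":[0,-0.08,0],"dr":[0,0,0],"jaw":20},{"delta_pos":[0,-0.08,0],"dr":[0,0,0],"jaw":20},{"delta_pos":[0,0,0],"dr":[0,0,0],"jaw":20}])

```text
clock: 6.15
eef_pos: [475.2, -235.5, 5.0]
eef_rot: [-3.141, 0.0, -0.224]
contact_force: [0.0, -0.0, -0.2]
gripper_width: 19.7
```

```bash
python3 lk.py 4 wrist scene
```

```text
tcp 6.15 [ 475.2 -235.5    5. ] lane [[-346.8   -5.7]] yaw -0.2241 F [ 0.  -0.  -0.2]
wrist 0.85 pack lane [[-276.    -6.9]] size [117.3  44.1] rel ang (CCW+) 0.038 corners [[-335.4, 12.9], [-333.7, -31.1], [-216.6, -26.7], [-218.2, 17.4]]
scene 0.85 pack lane [[-281.7   12. ]] size [106.3  35.8] rel ang (CCW+) -0.444 corners [[-322.0, 51.0], [-337.4, 18.7], [-241.4, -27.0], [-226.0, 5.3]]
```

View pics/wrist4.png

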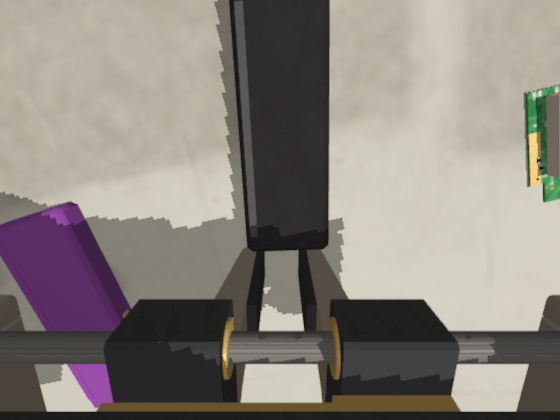

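play_rows(series=[{"delta_pos":[0,-0.08,0],"dr":[0,0,0],"jaw":20},{"delta_pos":[0,-0.08,0],"dr":[0,0,0],"jaw":20},{"delta_pos":[0,-0.08,0],"dr":[0,0,0],"jaw":20},{"delta_pos":[-0.014,-0.08,0],"dr":[0,0,0],"jaw":20},{"delta_pos":[-0.014,-0.08,0],"dr":[0,0,0],"jaw":20},{"delta_pos":[-0.014,-0.08,0],"dr":[0,0,0],"jaw":20},{"delta_pos":[-0.014,-0.08,0],"dr":[0,0,0],"jaw":20},{"delta_pos":[-0.014,-0.08,0],"dr":[0,0,0],"jaw":20},{"delta_pos":[-0.014,-0.08,0],"dr":[0,0,0],"jaw":20},{"delta_pos":[0,0,0],"dr":[0,0,0],"jaw":20}])

```text
clock: 7.18
eef_pos: [478.2, -206.5, 5.0]
eef_rot: [-3.141, 0.0, -0.224]
contact_force: [0.0, -0.3, -0.6]
gripper_width: 20.2
```

```bash
python3 lk.py 5 wrist side scene; python3 -c "
import cv2
a=cv2.imread('pics/scene5.png')[160:300,170:330];cv2.imwrite('pics/scene5z.png',cv2.resize(a,None,fx=4,fy=4,interpolation=cv2.INTER_CUBIC))"
```

```text
tcp 7.1833 [ 478.2 -206.5    5. ] lane [[-317.9   -2.1]] yaw -0.224 F [ 0.  -0.3 -0.6]
wrist 0.91 pack lane [[-247.7   -5.9]] size [117.2  43.6] rel ang (CCW+) -0.01 corners [[-306.1, 16.5], [-306.5, -27.1], [-189.4, -28.2], [-189.0, 15.4]]
side 0.59 pack lane [[-282.8   -0.5]] size [91.6 21.7] rel ang (CCW+) 0.107 corners [[-329.5, 5.4], [-327.2, -16.1], [-236.1, -6.3], [-238.4, 15.2]]
scene 0.79 pack lane [[-257.8   14.3]] size [124.8  34.6] rel ang (CCW+) -0.369 corners [[-309.8, 52.9], [-322.2, 20.6], [-205.9, -24.3], [-193.4, 7.9]]
```

View pics/wrist5.png

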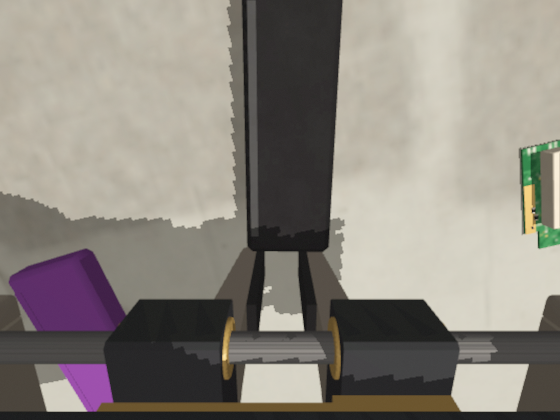

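View pics/scene5z.png

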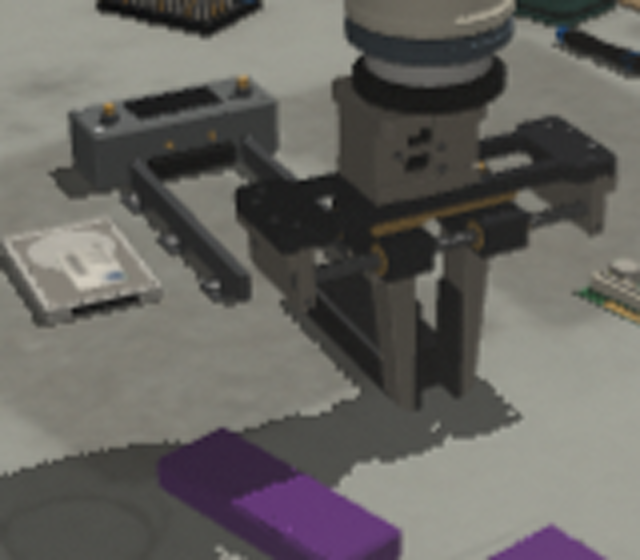

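play_rows(series=[{"delta_pos":[-0.01,-0.09,0],"dr":[0,0,0],"jaw":20},{"delta_pos":[-0.01,-0.09,0],"dr":[0,0,0],"jaw":20},{"delta_pos":[-0.01,-0.09,0],"dr":[0,0,0],"jaw":20},{"delta_pos":[-0.01,-0.09,0],"dr":[0,0,0],"jaw":20},{"delta_pos":[-0.01,-0.09,0],"dr":[0,0,0],"jaw":20},{"delta_pos":[-0.01,-0.09,0],"dr":[0,0,0],"jaw":20},{"delta_pos":[-0.01,-0.09,0],"dr":[0,0,0],"jaw":20},{"delta_pos":[-0.01,-0.09,0],"dr":[0,0,0],"jaw":20},{"delta_pos":[-0.01,-0.09,0],"dr":[0,0,0],"jaw":20},{"delta_pos":[-0.01,-0.09,0],"dr":[0,0,0],"jaw":20},{"delta_pos":[0,0,0],"dr":[0,0,0],"jaw":20}])

```text
clock: 8.4
eef_pos: [482.3, -170.5, 5.0]
eef_rot: [-3.141, 0.0, -0.224]
contact_force: [-0.8, -0.0, -0.1]
gripper_width: 19.9
```

```bash
python3 lk.py 6 wrist side; python3 -c "
import cv2
a=cv2.imread('pics/side6.png')[130:270,180:340];cv2.imwrite('pics/side6z.png',cv2.resize(a,None,fx=4,fy=4,interpolation=cv2.INTER_CUBIC))"
```

```text
tcp 8.4 [ 482.3 -170.5    5. ] lane [[-281.9    1.8]] yaw -0.224 F [-0.8 -0.  -0.1]
wrist 0.58 pack lane [[-211.9   -1.3]] size [117.1  44.4] rel ang (CCW+) 0.0 corners [[-270.4, 20.8], [-270.4, -23.6], [-153.3, -23.5], [-153.3, 20.9]]
side 0.66 pack lane [[-241.8    5.2]] size [93.9 22.1] rel ang (CCW+) 0.098 corners [[-289.6, 11.6], [-287.4, -10.4], [-194.0, -1.2], [-196.1, 20.8]]
```

View pics/wrist6.png

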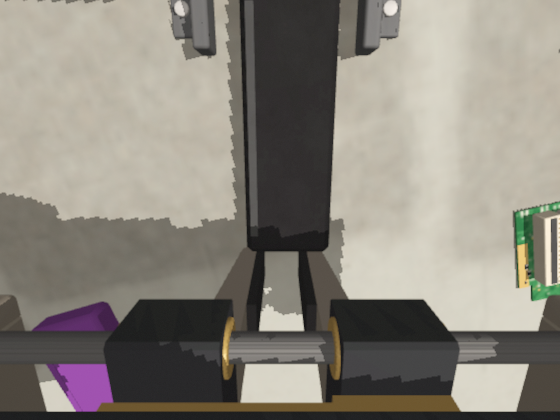

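View pics/side6z.png

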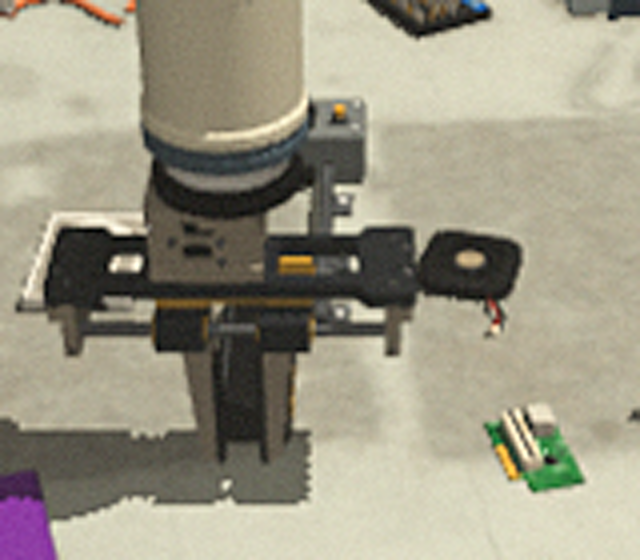

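play_rows(series=[{"delta_pos":[-0.002,-0.1,0],"dr":[0,0,0],"jaw":20},{"delta_pos":[-0.002,-0.1,0],"dr":[0,0,0],"jaw":20},{"delta_pos":[-0.002,-0.1,0],"dr":[0,0,0],"jaw":20},{"delta_pos":[-0.002,-0.1,0],"dr":[0,0,0],"jaw":20},{"delta_pos":[-0.002,-0.1,0],"dr":[0,0,0],"jaw":20},{"delta_pos":[0,-0.1,0],"dr":[0,0,0],"jaw":20},{"delta_pos":[0,-0.1,0],"dr":[0,0,0],"jaw":20},{"delta_pos":[0,-0.1,0],"dr":[0,0,0],"jaw":20},{"delta_pos":[0,-0.1,0],"dr":[0,0,0],"jaw":20},{"delta_pos":[0,-0.1,0],"dr":[0,0,0],"jaw":20},{"delta_pos":[0,-0.1,0],"dr":[0,0,0],"jaw":20},{"delta_pos":[0,-0.1,0],"dr":[0,0,0],"jaw":20},{"delta_pos":[0,-0.1,0],"dr":[0,0,0],"jaw":20},{"delta_pos":[0,-0.1,0],"dr":[0,0,0],"jaw":20},{"delta_pos":[0,-0.1,0],"dr":[0,0,0],"jaw":20},{"delta_pos":[0,0,0],"dr":[0,0,0],"jaw":20}])

```text
clock: 9.93
eef_pos: [495.4, -111.9, 5.0]
eef_rot: [-3.141, 0.0, -0.224]
contact_force: [-0.9, 0.6, -0.2]
gripper_width: 19.9
```

```bash
python3 lk.py 7 wrist
```

```text
tcp 9.9333 [ 495.4 -111.9    5. ] lane [[-221.8    2. ]] yaw -0.2241 F [-0.9  0.6 -0.2]
wrist 0.57 pack lane [[-151.5   -0.7]] size [116.6  44.1] rel ang (CCW+) 0.001 corners [[-209.8, 21.3], [-209.8, -22.8], [-93.2, -22.7], [-93.3, 21.5]]
```

View pics/wrist7.png

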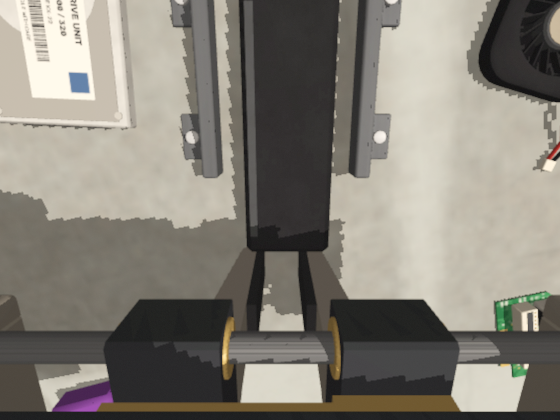

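play_rows(series=[{"delta_pos":[0,-0.1,0],"dr":[0,0,0],"jaw":20},{"delta_pos":[0,-0.1,0],"dr":[0,0,0],"jaw":20},{"delta_pos":[0,-0.1,0],"dr":[0,0,0],"jaw":20},{"delta_pos":[0,-0.1,0],"dr":[0,0,0],"jaw":20},{"delta_pos":[0,-0.1,0],"dr":[0,0,0],"jaw":20},{"delta_pos":[0,-0.1,0],"dr":[0,0,0],"jaw":20},{"delta_pos":[0,-0.1,0],"dr":[0,0,0],"jaw":20},{"delta_pos":[0,-0.1,0],"dr":[0,0,0],"jaw":20},{"delta_pos":[0,-0.1,0],"dr":[0,0,0],"jaw":20},{"delta_pos":[0,-0.1,0],"dr":[0,0,0],"jaw":20},{"delta_pos":[0,-0.1,0],"dr":[0,0,0],"jaw":20},{"delta_pos":[0,-0.1,0],"dr":[0,0,0],"jaw":20},{"delta_pos":[0,-0.1,0],"dr":[0,0,0],"jaw":20},{"delta_pos":[0,-0.08,0],"dr":[0,0,0],"jaw":20},{"delta_pos":[0,-0.06,0],"dr":[0,0,0],"jaw":20},{"delta_pos":[0,-0.04,0],"dr":[0,0,0],"jaw":20},{"delta_pos":[0,0,0],"dr":[0,0,0],"jaw":20}])

```text
clock: 11.45
eef_pos: [508.6, -54.6, 5.0]
eef_rot: [-3.141, -0.0, -0.224]
contact_force: [0.1, -0.8, 0.5]
gripper_width: 19.6
```

```bash
python3 lk.py 8 wrist scene;python3 -c "
import cv2
a=cv2.imread('pics/scene8.png')[160:270,170:300];cv2.imwrite('pics/scene8z.png',cv2.resize(a,None,fx=5,fy=5,interpolation=cv2.INTER_CUBIC))"
```

```text
tcp 11.45 [508.6 -54.6   5. ] lane [[-163.1    1.8]] yaw -0.2241 F [ 0.1 -0.8  0.5]
wrist 0.63 pack lane [[-92.8  -0.9]] size [116.6  44. ] rel ang (CCW+) 0.001 corners [[-151.1, 21.0], [-151.0, -23.0], [-34.4, -22.9], [-34.5, 21.1]]
scene 0.54 pack lane [[-85.5  19.4]] size [130.3  34.7] rel ang (CCW+) -0.346 corners [[-140.9, 57.9], [-152.7, 25.3], [-30.1, -19.0], [-18.4, 13.6]]
```

View pics/wrist8.png

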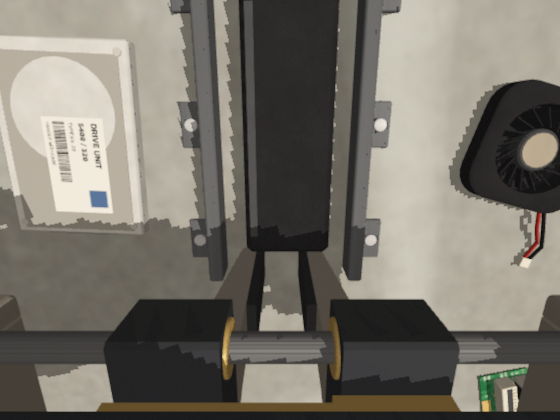

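View pics/scene8z.png

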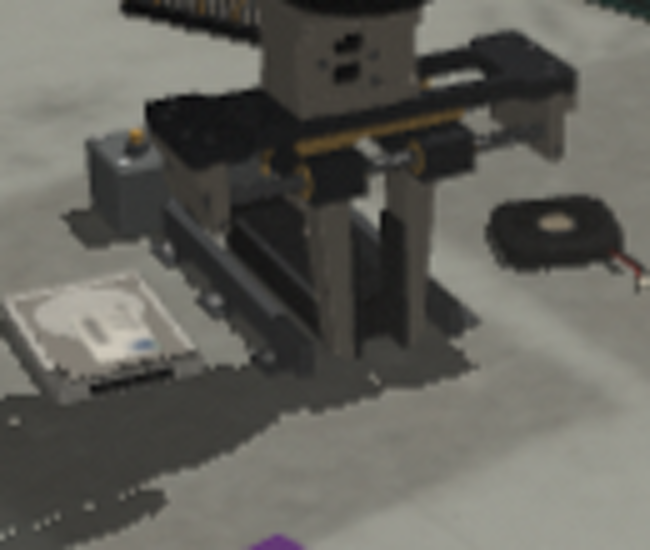

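play_rows(series=[{"delta_pos":[0,-0.06,0],"dr":[0,0,0],"jaw":20},{"delta_pos":[0,-0.06,0],"dr":[0,0,0],"jaw":20},{"delta_pos":[0,-0.06,0],"dr":[0,0,0],"jaw":20},{"delta_pos":[0,-0.06,0],"dr":[0,0,0],"jaw":20},{"delta_pos":[0,-0.05,0],"dr":[0,0,0],"jaw":20},{"delta_pos":[0,-0.03,0],"dr":[0,0,0],"jaw":20},{"delta_pos":[0,-0.02,0],"dr":[0,0,0],"jaw":20}])

```text
clock: 12.23
eef_pos: [511.6, -41.5, 5.0]
eef_rot: [3.142, -0.0, -0.224]
contact_force: [-1.6, -3.3, 1.3]
gripper_width: 20.1
```

```bash
python3 lk.py 9 wrist
```

```text
tcp 12.2333 [511.6 -41.5   5. ] lane [[-149.6    1.9]] yaw -0.224 F [-1.6 -3.3  1.3]
wrist 0.69 pack lane [[-79.6  -1.1]] size [117.2  44.2] rel ang (CCW+) 0.003 corners [[-138.3, 20.8], [-138.1, -23.4], [-20.9, -23.1], [-21.1, 21.2]]
```

View pics/wrist9.png

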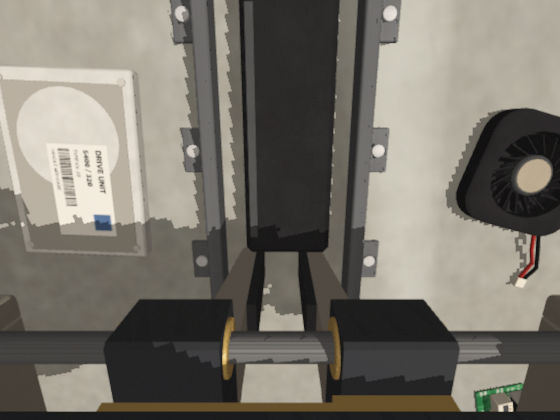

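play_rows(series=[{"delta_pos":[0,-0.025,0],"dr":[0,0,0],"jaw":20},{"delta_pos":[0,-0.025,0],"dr":[0,0,0],"jaw":20},{"delta_pos":[0,-0.025,0],"dr":[0,0,0],"jaw":20},{"delta_pos":[0,-0.025,0],"dr":[0,0,0],"jaw":20}])

```text
clock: 12.67
eef_pos: [512.4, -37.7, 5.0]
eef_rot: [3.142, 0.0, -0.224]
contact_force: [-0.4, -3.0, 0.6]
gripper_width: 19.9
```

play_rows(series=[{"delta_pos":[0,-0.02,0],"dr":[0,0,0],"jaw":20},{"delta_pos":[0,-0.02,0],"dr":[0,0,0],"jaw":20}])

```text
clock: 12.83
eef_pos: [512.7, -36.1, 5.0]
eef_rot: [3.142, 0.0, -0.224]
contact_force: [-0.2, -3.3, 1.4]
gripper_width: 19.9
```

```bash
python3 lk.py 10 wrist
```

```text
tcp 12.8333 [512.7 -36.1   5. ] lane [[-144.1    1.9]] yaw -0.2243 F [-0.2 -3.3  1.4]
wrist 0.88 pack lane [[-74.1  -1.2]] size [117.1  43.8] rel ang (CCW+) -0.0 corners [[-132.7, 20.7], [-132.7, -23.1], [-15.6, -23.1], [-15.6, 20.7]]
```

play_rows(series=[{"delta_pos":[0,-0.0125,0],"dr":[0,0,0],"jaw":20},{"delta_pos":[0,-0.0125,0],"dr":[0,0,0],"jaw":20}])

```text
clock: 13.1
eef_pos: [512.9, -35.2, 5.0]
eef_rot: [3.142, 0.0, -0.224]
contact_force: [-1.0, -3.3, 1.2]
gripper_width: 19.9
```

play_rows(series=[{"delta_pos":[0,-0.0125,0],"dr":[0,0,0],"jaw":20}])

```text
clock: 13.18
eef_pos: [513.0, -34.8, 5.0]
eef_rot: [3.142, 0.0, -0.224]
contact_force: [0.0, -2.7, 2.3]
gripper_width: 19.8
```

play_rows(series=[{"delta_pos":[0,-0.0125,0],"dr":[0,0,0],"jaw":20}])

```text
clock: 13.27
eef_pos: [513.2, -34.3, 5.0]
eef_rot: [3.142, -0.0, -0.224]
contact_force: [-0.4, -3.2, 0.9]
gripper_width: 19.9
```

play_rows(series=[{"delta_pos":[0,-0.0125,0],"dr":[0,0,0],"jaw":20}])

```text
clock: 13.35
eef_pos: [513.3, -33.8, 5.0]
eef_rot: [3.142, -0.0, -0.224]
contact_force: [-1.3, -2.2, 3.5]
gripper_width: 19.9
```

play_rows(series=[{"delta_pos":[0,-0.0125,0],"dr":[0,0,0],"jaw":20}])

```text
clock: 13.43
eef_pos: [513.4, -33.2, 5.0]
eef_rot: [3.142, 0.0, -0.224]
contact_force: [0.1, -2.5, 1.0]
gripper_width: 20.2
```

```bash
python3 lk.py 11 wrist scene side;python3 -c "
import cv2
a=cv2.imread('pics/side11.png')[140:230,200:310];cv2.imwrite('pics/side11z.png',cv2.resize(a,None,fx=6,fy=6,interpolation=cv2.INTER_CUBIC))"
```

```text
tcp 13.4333 [513.4 -33.2   5. ] lane [[-141.2    1.9]] yaw -0.2243 F [ 0.1 -2.5  1. ]
wrist 0.87 pack lane [[-71.2  -1.1]] size [117.1  43.5] rel ang (CCW+) -0.0 corners [[-129.7, 20.7], [-129.7, -22.8], [-12.6, -22.9], [-12.6, 20.7]]
scene 0.52 pack lane [[-66.5  18. ]] size [134.6  39.3] rel ang (CCW+) -0.303 corners [[-124.9, 56.8], [-136.6, 19.3], [-8.2, -20.9], [3.5, 16.6]]
side 0.69 pack lane [[-90.1   6. ]] size [121.7  18.7] rel ang (CCW+) 0.05 corners [[-151.3, 12.3], [-150.4, -6.4], [-28.9, -0.3], [-29.8, 18.4]]
side 0.55 pack lane [[-113.1  108.5]] size [108.4  69.9] rel ang (CCW+) -0.029 corners [[-166.2, 145.0], [-168.2, 75.1], [-59.9, 72.0], [-57.9, 141.9]]
side 0.4 pack lane [[-111.   -44.6]] size [153.2  19.4] rel ang (CCW+) 0.028 corners [[-187.8, -37.0], [-187.3, -56.5], [-34.1, -52.2], [-34.6, -32.8]]
```

View pics/side11z.png

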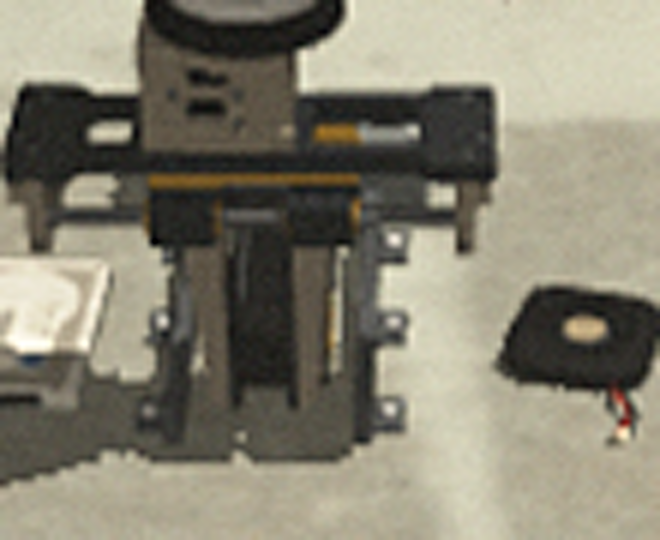

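play_rows(series=[{"delta_pos":[0,-0.01,0],"dr":[0,0,0],"jaw":20}])

```text
clock: 13.82
eef_pos: [513.5, -32.9, 5.0]
eef_rot: [3.142, -0.0, -0.224]
contact_force: [-0.8, -2.8, 0.5]
gripper_width: 20.2
```

play_rows(series=[{"delta_pos":[0,-0.01,0],"dr":[0,0,0],"jaw":20}])

```text
clock: 13.9
eef_pos: [513.5, -32.5, 5.0]
eef_rot: [3.141, 0.0, -0.224]
contact_force: [-0.8, -3.0, 1.2]
gripper_width: 20.1
```

play_rows(series=[{"delta_pos":[0,-0.01,0],"dr":[0,0,0],"jaw":20}])

```text
clock: 13.98
eef_pos: [513.6, -32.2, 5.0]
eef_rot: [3.141, 0.0, -0.224]
contact_force: [-1.2, -5.7, 1.4]
gripper_width: 19.6
```

play_rows(series=[{"delta_pos":[0,-0.01,0],"dr":[0,0,0],"jaw":20}])

```text
clock: 14.07
eef_pos: [513.6, -32.2, 5.0]
eef_rot: [3.141, 0.0, -0.224]
contact_force: [-1.9, -8.3, 2.4]
gripper_width: 20.1
```

The force rose from about 3 N to 8.5 N and the TCP stopped, so the pack is against the stop. I'll back straight out, then go up.

play_rows(series=[{"delta_pos":[0,0.05,0],"dr":[0,0,0],"jaw":20},{"delta_pos":[0,0.1,0],"dr":[0,0,0],"jaw":20},{"delta_pos":[0,0.3,0],"dr":[0,0,0],"jaw":20},{"delta_pos":[0,0.4,0],"dr":[0,0,0],"jaw":20},{"delta_pos":[0,0.4,0],"dr":[0,0,0],"jaw":20},{"delta_pos":[0,0.4,0],"dr":[0,0,0],"jaw":20},{"delta_pos":[0,0,-0.5],"dr":[0,0,0],"jaw":20},{"delta_pos":[0,0,-0.8],"dr":[0,0,0],"jaw":20},{"delta_pos":[0,0,-0.8],"dr":[0,0,0],"jaw":20},{"delta_pos":[0,0,-0.8],"dr":[0,0,0],"jaw":20},{"delta_pos":[0,0,-0.8],"dr":[0,0,0],"jaw":20},{"delta_pos":[0,0,-0.8],"dr":[0,0,0],"jaw":20},{"delta_pos":[0,0,0],"dr":[0,0,0],"jaw":20},{"delta_pos":[0,0,0],"dr":[0,0,0],"jaw":20}])

```text
clock: 15.23
eef_pos: [500.0, -96.9, 186.7]
eef_rot: [-3.141, -0.004, -0.225]
contact_force: [-1.5, 0.2, -0.8]
gripper_width: 20.0
```

```bash
python3 lk.py 12 wrist scene side
```

```text
tcp 15.2333 [500.  -96.9 186.7] lane [[-206.2    0.8]] yaw -0.2247 F [-1.5  0.2 -0.8]
wrist 0.87 pack lane [[-74.3  -1.5]] size [112.2  44.6] rel ang (CCW+) -0.0 corners [[-130.4, 20.9], [-130.4, -23.8], [-18.2, -23.8], [-18.2, 20.8]]
scene 0.89 pack lane [[-81.    3.5]] size [156.7  53.6] rel ang (CCW+) -0.004 corners [[-159.2, 30.6], [-159.4, -23.0], [-2.7, -23.6], [-2.5, 29.9]]
side 0.92 pack lane [[-77.2  -2.5]] size [146.8  45.7] rel ang (CCW+) 0.005 corners [[-150.7, 20.0], [-150.4, -25.7], [-3.7, -25.0], [-3.9, 20.7]]
```

View pics/wrist12.png

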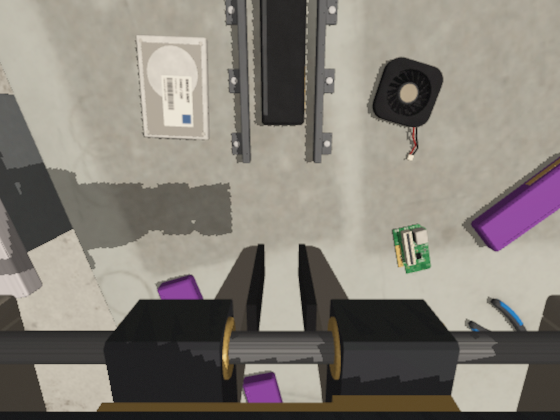

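```bash
python3 -c "
import cv2
a=cv2.imread('pics/side12.png')[140:230,200:310];cv2.imwrite('pics/side12z.png',cv2.resize(a,None,fx=6,fy=6,interpolation=cv2.INTER_CUBIC))"
```

```text
(no output)
```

View pics/side12z.png

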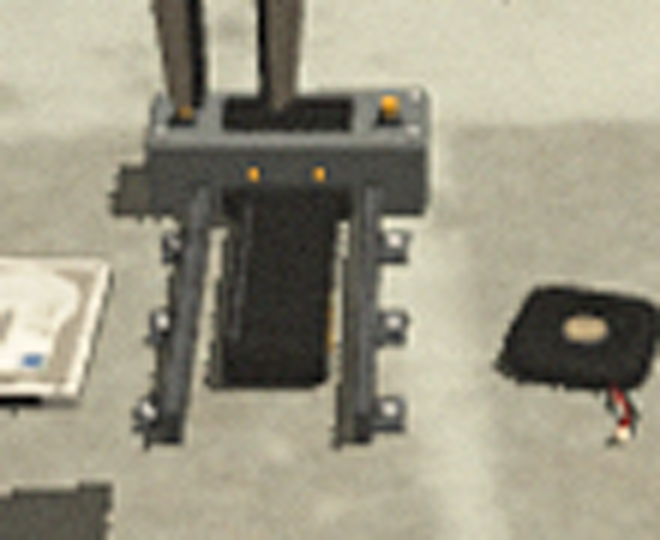

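The pack lies straight and centred between the rails, with its front end against the black stop (crop pixel ~(285,195)).

```bash
python3 -c "
from plant import arm
print(arm.job_done())"
```

```text
the job is handed in; nothing more can be done
None
```

The pack is down the lane with its front end against the rubber stop, and the job was handed in at about 15 s (limit 58 s). No verdict was reported.

**How it was done:** I squared the pack up against two slightly spread fingers behind it. I steered it a few millimetres left before and as it entered the mouth, then pushed it straight in. The last few millimetres were a creep, and I stopped when the force rose from about 3 N to 8.5 N and the hand stopped moving. The hand then backed straight out and lifted clear.

**Last checks:**
- **Position:** the wrist camera puts the rear end at x = -130.4 mm, so the centre is about 65 mm from the stop. It is about 1.5 mm right of the middle line and the angle is about 0 rad.
- **Rails:** I estimate the gap between pack and rails stayed at 6 mm or more. There is no direct reading of rail contact, but I saw no sign of a touch.
- **Other parts:** the drive, fan and board look untouched in the last pictures; I did not re-measure where they lie.
- **Disagreements:** the side and scene cameras gave centres of y = -2.5 mm and +3.5 mm. Their outlines also include the pack's side faces, so I trusted the wrist view and the force reading. Contact came about 1 mm further on than the wrist camera predicted, which is within calibration.

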